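Chock a vase blank on the painting rest

ROBOT

A 6-joint arm with a two-finger parallel gripper is mounted at the origin on the work surface. World frame = base frame: x ahead of the robot, y to its left, z up, the work surface at z = 0. Lengths are in m, angles in rad, forces in N, time in s.
With the tool pointing down it reaches from about 0.25 to 0.775 m from the base axis. Payload 4 kg.
Tool frame: the origin (TCP) lies on the centre line of the jaws, within the pads' length; the fingertips stand 17 mm ahead of it and the grasp point (between the pads) lies 2 mm behind it; z points along the fingers, y is the line along which they close (so a half turn about z gives the same grasp; the last joint's range is limited). The gripper opens to 94 mm and grips with 3 to 60 N. Pads are 16 mm wide; open, the fingers measure 119 mm over their backs; the gripper's body (75 mm by 177 mm) begins 78 mm behind the grasp point.
Start: joints at [-1.274, 0.087, 1.371, -0, 1.684, -0.103], TCP at [0.214, -0.507, 0.223] pointing down, gripper open.
Joint ranges: [-3.1, 3.1], [-0.76, 2.03], [0.27, 2.55], [-1.08, 4.22], [0.17, 2.65], [-2.57, 2.57]. Speed limits (rad/s): [2.79, 2.79, 3.14, 3.14, 3.14, 3.14].

INTERFACE

Orientations are given as [roll, pitch, yaw] about the fixed x, y, z axes, in that order (R = Rz(yaw) Ry(pitch) Rx(roll)).
In Python, from bench import robot gives the robot as it stands.
- The arm moves only by the tool servo_tool, never from a script. Its argument "plan" is a list of rows, each a list of 7 numbers: the shift along the tool's x, y, z normalised to -1 to 1, where 1 is 0.1 m, then the turn, a rotation vector about the tool's x, y, z normalised to -1 to 1, where 1 is pi/2 rad, then the finger opening in mm, from 0 to 94. In form: [[x, y, z, ax, ay, az, gripper], ...]. A call has 1 to 12 rows; each row is the pose to reach, as a shift and turn from the pose commanded when the call began, along the tool's axes at that moment; what a row does not reach only later rows make up. A row lasts 1/12 s, in which the tool goes at most 41.7 mm and 7.16 degrees, less where a joint would pass 70% of its speed; a pose out of reach is approached as far as the arm can. A call with a number of a shift or a turn outside -1 to 1 is refused whole. A call with a gripper value outside its range is refused whole. The fingers move at their own pace and stop on an object; the grip force is fixed at half the most. Time passes only in rows, so rows that repeat a pose let the fingers close. It gives the time, the measured TCP pose, the force, the opening and the grip force at its end, in the units of the state.
- robot.get_obs(): the state, without advancing time (a new reading comes with each control period).
- robot.snapshot(name): name is "side" or "top" or "wrist"; returns the picture (420x560x3 uint8, red, green, blue); there is no depth.
- robot.camera_params(name): a dict with "camera_matrix" (3x3 intrinsics, pixels), "rvec" (rotation vector, rad) and "tvec" (3), from world to camera coordinates, as OpenCV has them; the wrist camera has in their place "tool_from_camera" (4x4, takes a point from camera to tool coordinates, whose origin is the TCP and whose axes are the flange's). Camera axes: x right, y down, z forward; pixel columns grow to the right and rows downward; lengths in m; the calibration is good to about 2 mm. A picture is of the moment at which its call begins: read the wrist's pose just before it. camera_params takes no time and is no camera call.
- robot.close_job(): hands the job in; it is judged then, once.
Trained networks look in the newest picture that a camera, given by its name, has taken for a name from the list of things; names that differ only in an ending like _2 or _b are one class to them, and where a whole thing is asked for, a point or a joint stands for the part that bears it (a point fixed in the world has none). Each returns a list of dicts, best first, with "conf" (0 to 1); they miss things now and then, are a little off and sometimes report something else, mostly with a low value. They report only what shows in the picture. A call takes as long as a camera call. They do not tell look-alikes from the thing itself.
- robot.find_in(thing, camera): "extent" ([centre column, centre row, width, height] in pixels, round what is visible of it).
The state is a dict: "time": time; "joint_positions": joint angles; "qvel": joint speeds; "joint_torque": joint torques, N m; "tool_pos": TCP position; "ee_rot": TCP orientation; "wrist_force": force on the tool from outside, world axes, zero at the start; "wrist_torque": the same for the moment, N m; "width": finger opening in m; "finger_force": force on a finger pad.
Only numpy, scipy, OpenCV 4.12 (cv2) and the standard library are available. Lean on these libraries where they do the work, as an engineer would, in place of code of your own. Each camera call takes 0.05 s, during which the arm holds its last target. There are 200 camera calls.

TASK

The white vase blank lies on its side on the sloping painting rest, held only by the drop gate on its low side. Slide the wooden wedge chock, nose first, up the slope between the two gate fingers and press it against the vase's low side until the vase bears firmly on the sprung rail behind it, with a slow, steady push of about 10 N that never passes 15 N; let go of the chock, then fold the gate fully down with its lever so that the chock alone keeps the vase from rolling. The vase is fragile: do not touch it with the gripper, and leave the bottle, brush pot, paint jar and palette where they are.

Things in the scene. Friction and masses are not known exactly. Their poses are not given: they have to be found in the camera images.
- rest: Wooden painting rest, fixed, 290 x 210 mm. Origin: on the table under it, half-way across its y. x is level and points to the uphill side, y is level and runs along the vase, z up. Its top is a flat slope rising 6 degrees towards +x, 28 mm over the table above the origin. It reaches from x = -130 mm (low edge, 14 mm over the table) to x = +159 mm. Chock on rest: friction about 0.5 to 0.7.
- slope_mid (a point): Point on the slope straight above the rest's origin. Uphill of the vase a cork-faced rail, 180 mm long, stands 15 to 57 mm over the slope. It gives way uphill on springs, 3 N per mm, 8 mm at most. Vase to rail there is a gap of 4 to 30 mm at the start, not reported. A chock first moves the vase with a push of 1 to 2 N, then the rail resists. Of the push, some 0.6 to 0.7 reaches the vase. Let go, it stays wedged.
- vase_center (a point): Centre of the white ceramic vase blank, a plain cylinder 80 mm in diameter and 160 mm long, 0.5 to 0.75 kg, lying on its side on the slope with its y axis along the rest's y, within 6 mm of the rest's middle. Its low side leans on the gate fingers.
- chock_grip (a point): Centre of the grip post, 58 mm above the flat underside of the dark wooden chock (180 g; 112 mm along x, 56 mm along y, 34 mm high). Wedge nose at 30 degrees: its tip lies 85 mm ahead (+x) of this point, the tail 27 mm behind. Post: 26 mm along x, 24 mm along y (grip across y), 34 to 82 mm above the underside. z is up. Starts flat on the table beside the rest's low edge.
- gate (a joint): Drop gate, rad: 0 upright (start), 1.5 folded on the slope. Hinge along the rest's y through x = 0, 5 mm above the slope. Two steel fingers, 14 mm wide (y), 10 mm thick, reach 41 mm up from the hinge at y = -50 and +50 mm; 86 mm clear between them. Both fold downhill (-x). Stiff: stays where left; about 2 N at the lever moves it.
- gate_lever (a point): Tip of the gate's steel lever, 67 mm from the hinge, at y = +117 mm of the rest, beyond the vase's end. The lever is 14 mm wide (y) and 10 mm thick, upright on the slope at the start and rigid with the gate fingers. Push it downhill from its uphill side, then press it down.
- vase: The vase itself; its origin is the same point as point vase_center.
- chock: The chock; origin at the underside, 50 mm behind its tip and 35 mm ahead of the grip post's centre, half-way across. x towards the nose.
- bottle: Green glass bottle, 64 mm in diameter, 210 mm high, standing loose; origin at its underside. Leave it alone.
- brush_pot: Glass pot of brushes, 76 mm in diameter, 100 mm high, brushes to 250 mm; origin at its underside. Leave it alone.
- paint_jar: Paint jar, 60 mm in diameter, 75 mm high; origin at its underside. Leave it alone.
- palette: White palette plate with paint dabs, 130 mm in diameter, 12 mm high; origin at its underside. Leave it alone.
Things that resemble listed ones, but are neither listed nor needed, are in the scene too. Of the things shaped like the chock, the dark wooden one is meant.

How it is judged:
By the outcome, as a careful person would: the job done as asked, in the order asked, and still so for the second after the job is handed in, with the robot touching nothing.
It also fails if it takes over 61 s, if anything falls off the work surface, if the arm or the gripper's body presses on something with over 40 N, if the wrist force passes 120 N, or if a joint passes its speed limit or range.

## Working session

There is one attempt and no reset: what is moved stays moved. The work goes in short steps, Python scripts to look and compute and a tool call to move; the robot and the scene stay as the last step left them, time stands still between calls to the robot, and variables do not carry over. Pictures are saved under pics/ and viewed, at most 10 in all, crops included, and the job is handed in when it is done.

Besides the shell and the picture viewer there is one more tool, called after "Call:" as name([rows], argument=value, ...), one row to a line, values as JSON. servo_tool: Moves the arm, as the interface text tells. Scaled input: -1 to 1 covers 0.1 m each way for a shift and pi/2 rad each way for a turn. Its arguments: {"type":"object","properties":{"plan":{"type":"array","items":{"type":"array","items":{"type":"number"}}}},"required":["plan"]}

```bash
mkdir -p pics; ls
python3 - <<'E'
from bench import robot
import cv2
o=robot.get_obs(); print(o['time'],o['tool_pos'],o['ee_rot'],o['width'])
for c in ['side','top']:
    im=robot.snapshot(c); cv2.imwrite(f'pics/{c}0.png',im[...,::-1])
    print(c,{k:__import__('numpy').round(v,4).tolist() for k,v in robot.camera_params(c).items()})
    for t in ['rest','vase','chock','gate','gate_lever','chock_grip','bottle','brush_pot','paint_jar','palette']:
        print(t,[(round(d['conf'],2),[round(float(x)) for x in d['extent']]) for d in robot.find_in(t,c)][:4])
E
```

```text
pics
0.0 [ 0.21391545 -0.5061203   0.22131568] [-3.13939167e+00 -2.51582654e-04  3.99772467e-01] 0.09434330043172132
side {'camera_matrix': [[402.6012, 0.0, 278.0968], [0.0, 402.6012, 213.7987], [0.0, 0.0, 1.0]], 'rvec': [0.7401, -2.404, 1.323], 'tvec': [0.3972, 0.239, 0.677]}
rest [(0.79, [265, 228, 138, 88])]
vase [(0.74, [272, 197, 72, 53]), (0.45, [122, 292, 66, 44])]
chock [(0.63, [188, 325, 72, 59]), (0.63, [296, 307, 65, 51]), (0.6, [245, 374, 66, 91])]
gate [(0.79, [262, 210, 76, 60])]
gate_lever [(0.66, [261, 211, 82, 51])]
chock_grip [(0.89, [246, 375, 66, 88]), (0.89, [297, 308, 65, 52]), (0.68, [185, 328, 72, 56])]
bottle [(0.97, [346, 151, 26, 72]), (0.7, [122, 294, 68, 42]), (0.17, [313, 136, 32, 85])]
brush_pot [(0.76, [314, 135, 31, 88])]
paint_jar [(0.91, [379, 180, 24, 33]), (0.21, [264, 227, 140, 90])]
palette [(0.55, [122, 293, 67, 42])]
top {'camera_matrix': [[433.2765, 0.0, 270.8935], [0.0, 433.2765, 208.6771], [0.0, 0.0, 1.0]], 'rvec': [2.148, -2.1164, 0.2112], 'tvec': [-0.0543, 0.5412, 0.925]}
rest [(0.62, [288, 190, 125, 108])]
vase [(0.93, [300, 195, 38, 74])]
chock [(0.97, [133, 229, 52, 39]), (0.89, [194, 293, 32, 53]), (0.73, [119, 298, 54, 31])]
gate [(0.89, [278, 189, 6, 110])]
gate_lever [(0.89, [280, 188, 10, 109]), (0.63, [133, 229, 58, 41])]
chock_grip [(0.91, [132, 229, 50, 35]), (0.9, [193, 292, 30, 54]), (0.66, [119, 299, 49, 25]), (0.45, [300, 195, 39, 80])]
bottle [(0.82, [441, 218, 56, 37])]
brush_pot [(0.81, [436, 157, 74, 71])]
paint_jar [(0.63, [426, 267, 39, 29])]
palette [(0.55, [134, 157, 51, 51])]
```

Run:
```python
import cv2,numpy as np
a=cv2.imread('pics/top0.png');b=cv2.imread('pics/side0.png')
c=cv2.resize(a[110:350,80:360],None,fx=2.8,fy=2.5*1,interpolation=3)
cv2.imwrite('pics/topc.png',cv2.resize(a[120:340,80:370],None,fx=2.7,fy=2.7,interpolation=3))
cv2.imwrite('pics/sidec.png',cv2.resize(b[150:430,80:400],None,fx=2.1,fy=2.1,interpolation=3))
```

```text
(no output)
```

View pics/topc.png

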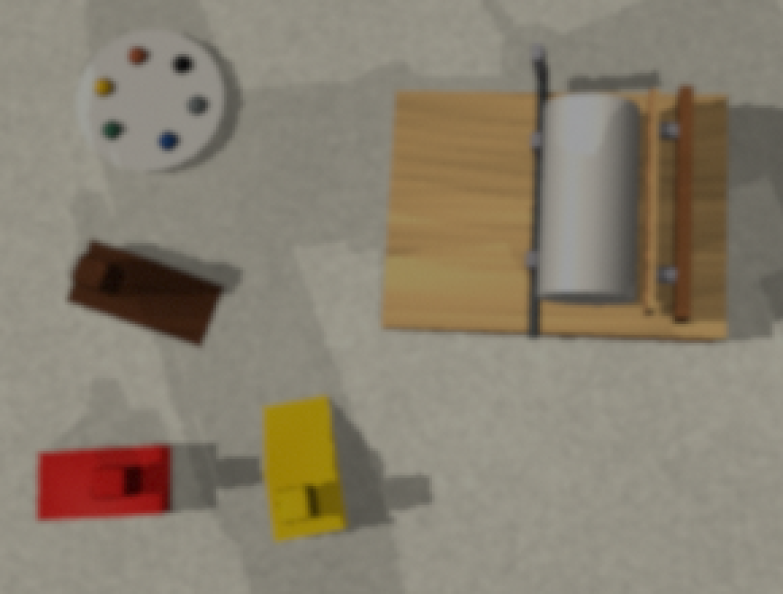

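View pics/sidec.png

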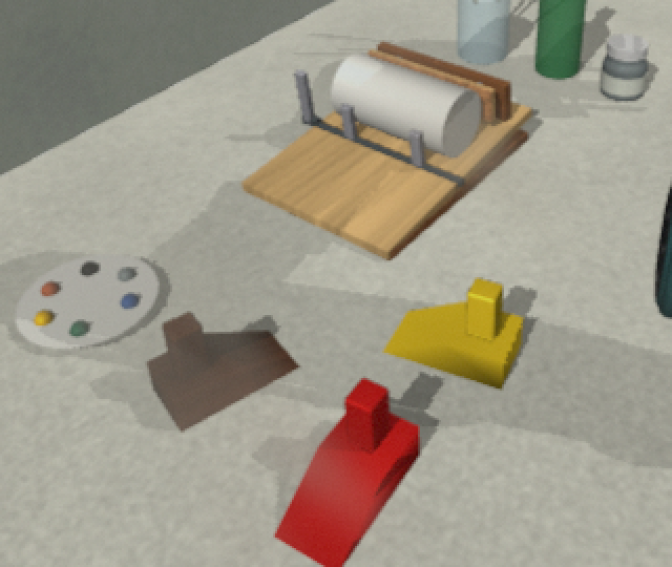

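```bash
cat > h.py <<'E'
import numpy as np,cv2
from bench import robot
P={}
for c in ['side','top']:
    p=robot.camera_params(c);P[c]=(np.array(p['camera_matrix']),cv2.Rodrigues(np.array(p['rvec'],float))[0],np.array(p['tvec'],float).ravel())
def ray(c,u,v):
    K,R,t=P[c];return -R.T@t,R.T@np.linalg.solve(K,[u,v,1])
def atz(c,u,v,z):
    o,d=ray(c,u,v);return o+d*(z-o[2])/d[2]
def proj(c,X):
    K,R,t=P[c];q=K@(R@np.asarray(X)+t);return q[:2]/q[2]
def tri(rays):
    A=0;b=0
    for o,d in rays:
        d=d/np.linalg.norm(d);M=np.eye(3)-np.outer(d,d);A=A+M;b=b+M@o
    X=np.linalg.solve(A,b);return X,[np.linalg.norm((np.eye(3)-np.outer(d,d)/(d@d))@(X-o)) for o,d in rays]
T=lambda x,y:(80+x/2.7,120+y/2.7)
S=lambda x,y:(80+x/2.1,150+y/2.1)
E
python3 - <<'E'
from h import *
np.set_printoptions(precision=4,suppress=True)
for n,xy,z in [('lowL',(395,92),.014),('lowR',(383,327),.014),('hiL',(728,95),.0447),('hiR',(728,338),.0447),('lever',(537,50),.094),('nose1',(222,290),0),('nose2',(200,345),0),('tail1',(90,240),.034),('tail2',(70,300),.034),('post',(95,270),.082),('vaseTL',(590,97),.07),('vaseBR',(590,300),.07)]:
    print(n,atz('top',*T(*xy),z))
for n,xy,z in [('lowL',(243,187),.014),('lowR',(388,252),.014),('nose1',(270,332),0),('nose2',(298,365),0),('post',(182,322),.082)]:
    print('side',n,atz('side',*S(*xy),z))
for n,a,b in [('lever',(537,48),(301,74)),('nose2',(200,345),(298,366)),('post',(95,267),(182,322)),('lowL',(395,92),(243,187)),('lowR',(383,327),(388,252))]:
    print('tri',n,tri([ray('top',*T(*a)),ray('side',*S(*b))]))
E
```

```text
lowL [0.6794 0.0615 0.014 ]
lowR [0.471 0.065 0.014]
hiL [ 0.6723 -0.2275  0.0447]
hiR [ 0.4629 -0.2234  0.0447]
lever [ 0.6921 -0.0612  0.094 ]
nose1 [0.5025 0.2067 0.    ]
nose2 [0.4546 0.2227 0.    ]
tail1 [0.5386 0.3118 0.034 ]
tail2 [0.4875 0.3244 0.034 ]
post [0.5058 0.289  0.082 ]
vaseTL [ 0.6603 -0.1067  0.07  ]
vaseBR [ 0.4894 -0.107   0.07  ]
side lowL [0.6726 0.067  0.014 ]
side lowR [0.4705 0.0671 0.014 ]
side nose1 [0.5041 0.206  0.    ]
side nose2 [0.456  0.2218 0.    ]
side post [0.5072 0.2927 0.082 ]
tri lever (array([ 0.6923, -0.062 ,  0.0947]), [np.float64(0.0014728549955908567), np.float64(0.0014728549955909363)])
tri nose2 (array([0.4548, 0.2228, 0.0004]), [np.float64(0.0002464708267052893), np.float64(0.0002464708267053372)])
tri post (array([0.5092, 0.2906, 0.0791]), [np.float64(0.000668104030447288), np.float64(0.0006681040304472636)])
tri lowL (array([0.6805, 0.0614, 0.0078]), [np.float64(0.001010959579671491), np.float64(0.0010109595796714088)])
tri lowR (array([0.4715, 0.0653, 0.0122]), [np.float64(0.00032910206236269813), np.float64(0.00032910206236270556)])
```

Run:
```python
from h import *
for n,u,v in [('bottle',346,184),('pot',314,176),('jar',379,193)]: print(n,atz('side',u,v,0))
p=robot.camera_params('wrist');print(np.round(p['tool_from_camera'],4).tolist(),np.round(p['camera_matrix'],1).tolist())
```

```text
bottle [ 0.51257858 -0.40074222  0.        ]
pot [ 0.61923321 -0.39418136  0.        ]
jar [ 0.40899349 -0.40285387  0.        ]
[[-0.0002, -0.9695, -0.245, 0.0703], [1.0, -0.0003, 0.0002, -0.001], [-0.0003, -0.245, 0.9695, -0.1628], [0.0, 0.0, 0.0, 1.0]] [[308.1, 0.0, 284.7], [0.0, 308.1, 208.2], [0.0, 0.0, 1.0]]
```

Call:
servo_tool([
  [0.97,-1,0,0,0,0,60],
  [0.97,-1,0,0,0,0,60],
  [0.97,-1,0,0,0,0,60],
  [0.97,-1,0,0,0,0,60],
])

```text
time: 1.43
tool_pos: [0.2657, -0.373, 0.2228]
ee_rot: [-3.141, -0.002, 0.403]
wrist_force: [-0.0, 0.5, -1.0]
width: 0.071
finger_force: 0.0
```

Call:
servo_tool([
  [0.97,-1,0,0,0,0,60],
  [0.97,-1,0,0,0,0,60],
  [0.97,-1,0,0,0,0,60],
  [0.97,-1,0,0,0,0,60],
])

```text
time: 1.77
tool_pos: [0.316, -0.2433, 0.223]
ee_rot: [3.141, -0.002, 0.403]
wrist_force: [-0.4, -1.3, -0.6]
width: 0.0599
finger_force: 0.0
```

Call:
servo_tool([
  [0.97,-1,0,0,0,0,60],
  [0.97,-1,0,0,0,0,60],
  [0.97,-1,0,0,0,0,60],
  [0.97,-1,0,0,0,0,60],
])

```text
time: 2.1
tool_pos: [0.3664, -0.1132, 0.223]
ee_rot: [-3.141, -0.002, 0.405]
wrist_force: [0.2, 0.1, -0.5]
width: 0.0598
finger_force: 0.0
```

Call:
servo_tool([
  [0.97,-1,0,0,0,0,60],
  [0.97,-1,0,0,0,0,60],
  [0.97,-1,0,0,0,0,60],
  [0.97,-1,0,0,0,0,60],
])

```text
time: 2.43
tool_pos: [0.4169, 0.0169, 0.2227]
ee_rot: [-3.14, -0.002, 0.405]
wrist_force: [0.2, 0.2, 0.1]
width: 0.0599
finger_force: 0.0
```

Call:
servo_tool([
  [0.97,-1,0,0,0,0,60],
  [0.97,-1,0,0,0,0,60],
  [0.97,-1,0,0,0,0,60],
  [0.97,-1,0,0,0,0,60],
])

```text
time: 2.77
tool_pos: [0.4673, 0.147, 0.2221]
ee_rot: [-3.14, -0.001, 0.404]
wrist_force: [0.4, 0.6, -0.0]
width: 0.0604
finger_force: 0.0
```

Call:
servo_tool([
  [0.97,-1,0,0,0,0,60],
  [0.97,-1,0,0,0,0,60],
  [0.97,-1,0,0,0,0,60],
  [0.97,-1,0,0,0,0,60],
])

```text
time: 3.1
tool_pos: [0.5176, 0.277, 0.2213]
ee_rot: [-3.14, -0.0, 0.403]
wrist_force: [-0.6, -0.6, -0.4]
width: 0.0597
finger_force: 0.0
```

Call:
servo_tool([
  [0,0,0,0,0,-0.54,60],
  [0,0,0,0,0,-0.54,60],
  [0,0,0,0,0,-0.54,60],
  [0,0,0,0,0,-0.54,60],
  [0,0,0,0,0,-0.54,60],
  [0,0,0,0,0,-0.54,60],
  [0,0,0,0,0,-0.54,60],
  [0,0,0,0,0,-0.54,60],
  [0,0,0,0,0,-0.54,60],
])

```text
time: 3.85
tool_pos: [0.5169, 0.2725, 0.2224]
ee_rot: [3.141, 0.0, 1.245]
wrist_force: [0.2, 0.1, -0.8]
width: 0.0603
finger_force: 0.0
```

```bash
cat >> h.py <<'E'
from scipy.spatial.transform import Rotation as Ro
def addwrist():
    o=robot.get_obs();p=robot.camera_params('wrist')
    W=np.eye(4);W[:3,:3]=Ro.from_euler('xyz',o['ee_rot']).as_matrix();W[:3,3]=o['tool_pos']
    C=np.linalg.inv(W@np.array(p['tool_from_camera']))
    P['wrist']=(np.array(p['camera_matrix']),C[:3,:3],C[:3,3]);return o
def loc(target,obs):
    "target world pos -> tool-frame units"
    return Ro.from_euler('xyz',obs['ee_rot']).as_matrix().T@(np.array(target)-obs['tool_pos'])/0.1
E
python3 - <<'E'
from h import *
o=addwrist();im=robot.snapshot('wrist');cv2.imwrite('pics/w1.png',im[...,::-1])
print(proj('wrist',[.506,.293,.082]),proj('wrist',[.4786,.2147,0]))
for t in ['chock','chock_grip']: print(t,[(round(d['conf'],2),np.round(d['extent']).tolist()) for d in robot.find_in(t,'wrist')])
np.save('o1.npy',o,allow_pickle=True)
E
```

```text
[268.80083662 187.36929182] [271.95619849 238.07350274]
chock [(0.91, [223.0, 321.0, 44.0, 70.0]), (0.65, [149.0, 217.0, 80.0, 108.0]), (0.59, [272.0, 194.0, 50.0, 89.0]), (0.37, [340.0, 358.0, 76.0, 36.0])]
chock_grip [(0.87, [221.0, 321.0, 43.0, 72.0]), (0.85, [269.0, 194.0, 50.0, 87.0]), (0.84, [149.0, 221.0, 74.0, 98.0])]
```

View pics/w1.png

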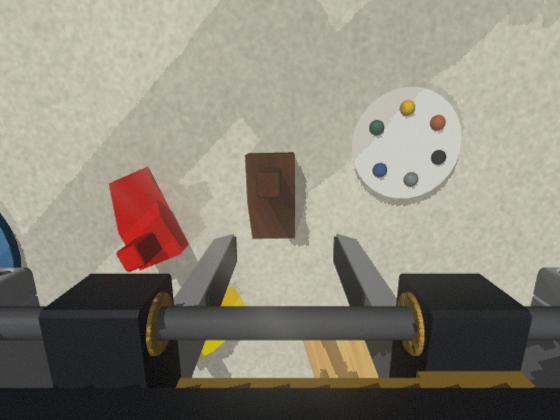

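Run:
```python
from h import *
o=addwrist()
r=ray('wrist',268.5,183); d=r[1]
print('at .082',r[0]+d*(.082-r[0][2])/d[2]); print(tri([r,ray('top',*T(95,267)),ray('side',*S(182,322))]))
X=r[0]+d*(.082-r[0][2])/d[2]; print(loc([X[0],X[1],.056],o))
```

```text
at .082 [0.50701683 0.29728755 0.082     ]
(array([0.50799823, 0.29300887, 0.07934808]), [np.float64(0.004075820051356196), np.float64(0.0028695468087328304), np.float64(0.0017889658464068788)])
[ 0.20379712 -0.1719851   1.66435558]
```

Call:
servo_tool([
  [0.19,-0.17,0,0,0,-0.013,60],
  [0.19,-0.17,0.4,0,0,-0.013,60],
  [0.19,-0.17,0.8,0,0,-0.013,60],
  [0.19,-0.17,1,0,0,-0.013,60],
])

```text
time: 4.33
tool_pos: [0.5044, 0.2953, 0.1178]
ee_rot: [-3.137, 0.004, 1.268]
wrist_force: [0.2, 0.1, -0.4]
width: 0.0601
finger_force: 0.0
```

Call:
servo_tool([
  [0,0,0.3,0,0,0,60],
  [0,0,0.55,0,0,0,60],
  [0,0,0.66,0,0,0,60],
  [0,0,0.66,0,0,0,60],
  [0,0,0.66,0,0,0,10],
  [0,0,0.66,0,0,0,10],
  [0,0,0.66,0,0,0,10],
  [0,0,0.66,0,0,0,10],
  [0,0,0.66,0,0,0,10],
  [0,0,0.66,0,0,0,10],
])

```text
time: 5.17
tool_pos: [0.507, 0.2961, 0.0573]
ee_rot: [3.14, -0.001, 1.268]
wrist_force: [-0.8, 1.4, -1.6]
width: 0.0241
finger_force: 29.9
```

```bash
cat >> h.py <<'E'
A6=np.radians(6)
O=np.array([.573,-.0665,0]);YAW=np.radians(-91.46)
xr=np.array([np.cos(YAW),np.sin(YAW),0]);yr=np.array([-np.sin(YAW),np.cos(YAW),0]);zr=np.array([0,0,1.])
xs=np.cos(A6)*xr+np.sin(A6)*zr;ns=-np.sin(A6)*xr+np.cos(A6)*zr
def sl(s,y,h): return O+[0,0,.028]+s*xs+y*yr+h*ns
RT=np.column_stack([-xs,np.cross(-ns,-xs),-ns])
def inv(X): d=np.asarray(X)-O-[0,0,.028]; return np.array([d@xs,d@yr,d@ns])
def delta(Xt,Rt,o):
    R=Ro.from_euler('xyz',o['ee_rot']).as_matrix()
    return np.round(R.T@(np.asarray(Xt)-o['tool_pos'])/.1,4),np.round(Ro.from_matrix(R.T@Rt).as_rotvec()/(np.pi/2),4)
E
python3 - <<'E'
from h import *
o=robot.get_obs(); t=sl(-.097,0,.057+.012);print(t,Ro.from_matrix(RT).as_euler('xyz'),delta(t,RT,o)); print(inv(o['tool_pos']))
E
```

```text
[0.5756417  0.03714743 0.08648275] [3.14159265 0.10471976 1.54531452] (array([-2.2676,  1.4272, -0.2923]), array([-0.0084, -0.0667, -0.1762]))
[-0.35580557 -0.07523733  0.06684563]
```

Call:
servo_tool([
  [0,0,-0.3,0,0,0,10],
  [0,0,-0.6,0,0,0,10],
  [-0.35,0.2,-0.6,0,0,0,10],
  [-0.7,0.4,-0.6,0,0,0,10],
  [-1,0.6,-0.6,0,0,0,10],
])

```text
time: 5.58
tool_pos: [0.534, 0.1815, 0.1171]
ee_rot: [3.14, 0.0, 1.27]
wrist_force: [-0.2, 0.2, -1.8]
width: 0.024
finger_force: 30.0
```

Call:
servo_tool([
  [-0.35,0.2,0,0,0,0,10],
  [-0.7,0.4,0,0,0,0,10],
  [-1,0.6,0,0,0,0,10],
  [-1,0.6,0,0,0,0,10],
])

```text
time: 5.92
tool_pos: [0.5627, 0.0627, 0.1161]
ee_rot: [3.14, 0.004, 1.261]
wrist_force: [0.4, 1.2, -1.8]
width: 0.0233
finger_force: 30.0
```

Call:
servo_tool([
  [-0.1,0.1,0,-0.0028,-0.0222,-0.0587,10],
  [-0.2,0.2,0,-0.0056,-0.0445,-0.1175,10],
  [-0.27,0.23,0.1,-0.0084,-0.0667,-0.1762,10],
  [-0.27,0.23,0.2,-0.0084,-0.0667,-0.1762,10],
  [-0.27,0.23,0.2,-0.0084,-0.0667,-0.1762,10],
  [-0.27,0.23,0.2,-0.0084,-0.0667,-0.1762,10],
])

```text
time: 6.42
tool_pos: [0.5742, 0.0374, 0.0949]
ee_rot: [-3.137, 0.104, 1.544]
wrist_force: [-0.3, 0.2, -2.0]
width: 0.0239
finger_force: 30.0
```

Run:
```python
from h import *
o=addwrist();print(o['tool_pos'],o['ee_rot'],o['wrist_force'],o['width'],inv(o['tool_pos']),delta(sl(-.097,0,.060),RT,o))
np.save('o2.npy',o,allow_pickle=True)
a=robot.snapshot('wrist');b=robot.snapshot('top')
for c in ['wrist','top']:
  for t in ['gate','vase']: print(c,t,[(round(d['conf'],2),np.round(d['extent'],1).tolist()) for d in robot.find_in(t,c)])
b=cv2.resize(b[120:260,190:370],(540,420),interpolation=3)
cv2.imwrite('pics/m2.png',cv2.resize(np.hstack([a[...,::-1],b[...,::-1]]),(800,306),interpolation=cv2.INTER_AREA));cv2.imwrite('pics/w2.png',a[...,::-1]);cv2.imwrite('pics/t2.png',b[...,::-1])
```

```text
[0.5741804  0.03737473 0.0948956 ] [-3.13689071  0.10437249  1.54440887] [-0.28683318  0.20853661 -2.03512631] 0.023881175660678364 [-0.09630958 -0.00146661  0.07738662] (array([0.0069, 0.0155, 0.1738]), array([-0.0031, -0.0002, -0.0006]))
wrist gate [(0.6, [460.2, 365.2, 35.1, 46.9])]
wrist vase [(0.81, [284.1, 365.8, 78.1, 31.5])]
top gate [(0.75, [281.1, 190.8, 11.6, 109.4])]
top vase [(0.89, [298.3, 193.8, 39.8, 75.5]), (0.4, [258.6, 196.6, 37.3, 30.7])]
```

View pics/m2.png

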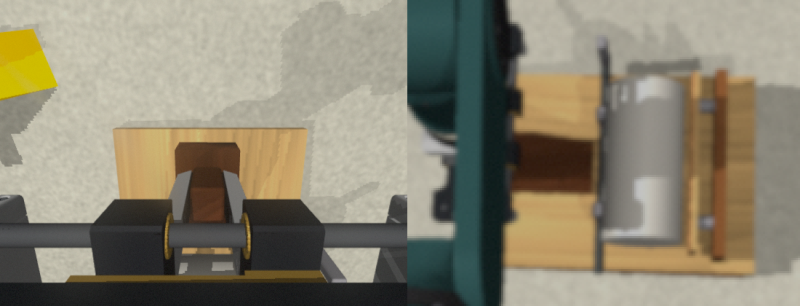

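Call:
servo_tool([
  [0,0.015,0.1,0,0,0,10],
  [0,0.015,0.17,0,0,0,10],
  [0,0.015,0.18,0,0,0,10],
  [0,0.015,0.185,0,0,0,10],
  [0,0.015,0.19,0,0,0,10],
  [0,0.015,0.19,0,0,0,10],
])

```text
time: 7.22
tool_pos: [0.5769, 0.0346, 0.0775]
ee_rot: [-3.14, 0.105, 1.545]
wrist_force: [0.1, -0.6, -2.1]
width: 0.0242
finger_force: 30.0
```

Call:
servo_tool([
  [0,0,0.005,0,0,0,10],
  [0,0,0.01,0,0,0,10],
  [0,0,0.01,0,0,0,10],
])

```text
time: 7.47
tool_pos: [0.577, 0.0346, 0.0767]
ee_rot: [-3.141, 0.105, 1.546]
wrist_force: [-1.0, -0.0, -1.9]
width: 0.0237
finger_force: 30.0
```

Call:
servo_tool([
  [0,0,0.005,0,0,0,10],
  [0,0,0.01,0,0,0,10],
  [0,0,0.01,0,0,0,10],
])

```text
time: 7.72
tool_pos: [0.5768, 0.0345, 0.0755]
ee_rot: [-3.14, 0.105, 1.546]
wrist_force: [-0.0, 0.2, -2.3]
width: 0.0239
finger_force: 30.0
```

Call:
servo_tool([
  [0,0,0.005,0,0,0,10],
  [0,0,0.01,0,0,0,10],
  [0,0,0.01,0,0,0,10],
])

```text
time: 7.97
tool_pos: [0.577, 0.0344, 0.0752]
ee_rot: [-3.141, 0.105, 1.546]
wrist_force: [-1.6, -1.1, 1.6]
width: 0.0238
finger_force: 30.0
```

Call:
servo_tool([
  [-0.02,0,-0.004,0,0,0,10],
  [-0.04,0,-0.004,0,0,0,10],
  [-0.06,0,-0.004,0,0,0,10],
  [-0.08,0,-0.004,0,0,0,10],
  [-0.1,0,-0.004,0,0,0,10],
  [-0.1,0,-0.004,0,0,0,10],
])

```text
time: 8.47
tool_pos: [0.5768, 0.024, 0.0763]
ee_rot: [-3.141, 0.106, 1.545]
wrist_force: [-0.0, 0.8, 0.4]
width: 0.024
finger_force: 30.0
```

Call:
servo_tool([
  [-0.015,0,0,0,0,0,10],
  [-0.03,0,0,0,0,0,10],
  [-0.045,0,0,0,0,0,10],
  [-0.06,0,0,0,0,0,10],
  [-0.06,0,0,0,0,0,10],
])

```text
time: 8.88
tool_pos: [0.5766, 0.0182, 0.0769]
ee_rot: [-3.141, 0.106, 1.545]
wrist_force: [-0.2, 1.1, 0.6]
width: 0.0237
finger_force: 30.0
```

Run:
```python
from h import *
for x in (641,645,648):
    for h in (.04,.057):
        o,d=ray('top',*T(x,200)); n=ns; p0=O+[0,0,.028]+h*ns
        X=o+d*((p0-o)@n)/(d@n); print(x,h,inv(X).round(4))
```

```text
641 0.04 [0.0862 0.0005 0.04  ]
641 0.057 [ 0.086  -0.0033  0.057 ]
645 0.04 [0.0894 0.0006 0.04  ]
645 0.057 [ 0.0892 -0.0032  0.057 ]
648 0.04 [0.0919 0.0006 0.04  ]
648 0.057 [ 0.0916 -0.0032  0.057 ]
```

Call:
servo_tool([
  [-0.015,0,0,0,0,0,10],
  [-0.03,0,0,0,0,0,10],
  [-0.045,0,0,0,0,0,10],
  [-0.06,0,0,0,0,0,10],
  [-0.06,0,0,0,0,0,10],
])

```text
time: 9.3
tool_pos: [0.5764, 0.0122, 0.0775]
ee_rot: [-3.141, 0.105, 1.545]
wrist_force: [-0.4, 1.5, 2.2]
width: 0.0241
finger_force: 30.0
```

Call:
servo_tool([
  [-0.005,0,-0.003,0,0,0,10],
  [-0.01,0,-0.003,0,0,0,10],
  [-0.015,0,-0.003,0,0,0,10],
  [-0.02,0,-0.003,0,0,0,10],
  [-0.02,0,-0.003,0,0,0,10],
])

```text
time: 9.72
tool_pos: [0.5762, 0.0104, 0.0777]
ee_rot: [-3.14, 0.105, 1.546]
wrist_force: [0.3, 2.2, 1.2]
width: 0.0237
finger_force: 30.0
```

Call:
servo_tool([
  [-0.005,0,0,0,0,0,10],
  [-0.01,0,0,0,0,0,10],
  [-0.015,0,0,0,0,0,10],
  [-0.02,0,0,0,0,0,10],
  [-0.02,0,0,0,0,0,10],
])

```text
time: 10.13
tool_pos: [0.5761, 0.0083, 0.0779]
ee_rot: [-3.14, 0.106, 1.545]
wrist_force: [-0.4, 1.1, -0.0]
width: 0.0237
finger_force: 30.0
```

Call:
servo_tool([
  [-0.005,0,0,0,0,0,10],
  [-0.01,0,0,0,0,0,10],
  [-0.015,0,0,0,0,0,10],
  [-0.02,0,0,0,0,0,10],
  [-0.02,0,0,0,0,0,10],
])

```text
time: 10.55
tool_pos: [0.5761, 0.0063, 0.0782]
ee_rot: [-3.14, 0.106, 1.545]
wrist_force: [-0.4, 0.5, 0.7]
width: 0.0242
finger_force: 30.0
```

Call:
servo_tool([
  [-0.005,0,0,0,0,0,10],
  [-0.01,0,0,0,0,0,10],
  [-0.015,0,0,0,0,0,10],
  [-0.02,0,0,0,0,0,10],
  [-0.02,0,0,0,0,0,10],
])

```text
time: 10.97
tool_pos: [0.5761, 0.0044, 0.0784]
ee_rot: [-3.14, 0.106, 1.545]
wrist_force: [0.7, 0.8, -0.7]
width: 0.024
finger_force: 30.0
```

Call:
servo_tool([
  [-0.005,0,0.001,0,0,0,10],
  [-0.01,0,0.001,0,0,0,10],
  [-0.015,0,0.001,0,0,0,10],
  [-0.02,0,0.001,0,0,0,10],
  [-0.02,0,0.001,0,0,0,10],
])

```text
time: 11.38
tool_pos: [0.576, 0.0024, 0.0785]
ee_rot: [-3.14, 0.105, 1.545]
wrist_force: [-0.3, 0.4, -0.7]
width: 0.0236
finger_force: 30.0
```

Call:
servo_tool([
  [-0.005,0,0.001,0,0,0,10],
  [-0.01,0,0.001,0,0,0,10],
  [-0.015,0,0.001,0,0,0,10],
  [-0.02,0,0.001,0,0,0,10],
  [-0.02,0,0.001,0,0,0,10],
])

```text
time: 11.8
tool_pos: [0.5761, 0.0005, 0.0788]
ee_rot: [-3.14, 0.105, 1.545]
wrist_force: [-0.5, 0.9, -0.0]
width: 0.024
finger_force: 30.0
```

Call:
servo_tool([
  [-0.005,0,0,0,0,0,10],
  [-0.01,0,0,0,0,0,10],
  [-0.015,0,0,0,0,0,10],
  [-0.02,0,0,0,0,0,10],
  [-0.02,0,0,0,0,0,10],
])

```text
time: 12.22
tool_pos: [0.576, -0.0015, 0.079]
ee_rot: [-3.14, 0.105, 1.545]
wrist_force: [-0.9, 1.0, -0.1]
width: 0.0239
finger_force: 30.0
```

Call:
servo_tool([
  [-0.005,0,0,0,0,0,10],
  [-0.01,0,0,0,0,0,10],
  [-0.015,0,0,0,0,0,10],
  [-0.02,0,0,0,0,0,10],
  [-0.02,0,0,0,0,0,10],
])

```text
time: 12.63
tool_pos: [0.576, -0.0035, 0.0791]
ee_rot: [-3.14, 0.105, 1.545]
wrist_force: [0.1, 1.3, 0.8]
width: 0.0237
finger_force: 30.0
```

Run:
```python
from h import *
a=robot.snapshot('top');cv2.imwrite('pics/t3.png',a[...,::-1])
for t in ['vase','gate']: print([(round(d['conf'],2),np.round(d['extent'],1).tolist()) for d in robot.find_in(t,'top')])
z=lambda n:cv2.resize(cv2.imread(n)[140:250,260:340] if n!='x' else 0,(400,550),interpolation=3)
cv2.imwrite('pics/m3.png',np.hstack([z('pics/top0.png'),z('pics/t3.png')]))
```

```text
[]
[(0.52, [277.0, 190.3, 8.7, 108.8])]
```

View pics/m3.png

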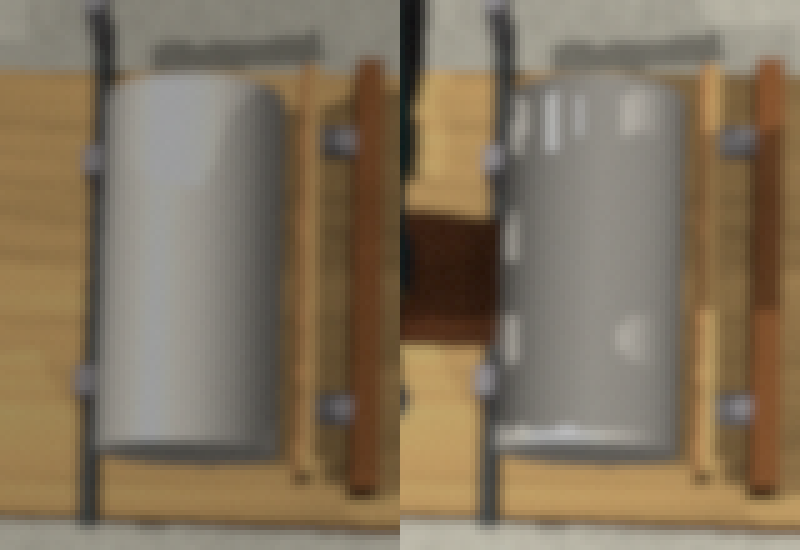

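Call:
servo_tool([
  [-0.005,0,0,0,0,0,10],
  [-0.01,0,0,0,0,0,10],
  [-0.015,0,0,0,0,0,10],
  [-0.02,0,0,0,0,0,10],
  [-0.02,0,0,0,0,0,10],
])

```text
time: 13.2
tool_pos: [0.5759, -0.0054, 0.0794]
ee_rot: [-3.14, 0.105, 1.545]
wrist_force: [0.2, 1.6, 1.0]
width: 0.0239
finger_force: 30.0
```

Call:
servo_tool([
  [-0.005,0,0,0,0,0,10],
  [-0.01,0,0,0,0,0,10],
  [-0.015,0,0,0,0,0,10],
  [-0.02,0,0,0,0,0,10],
  [-0.02,0,0,0,0,0,10],
])

```text
time: 13.62
tool_pos: [0.5758, -0.0069, 0.0795]
ee_rot: [-3.14, 0.104, 1.546]
wrist_force: [-0.0, 4.4, 1.6]
width: 0.0239
finger_force: 30.0
```

Call:
servo_tool([
  [-0.0025,0,-0.001,0,0,0,10],
  [-0.005,0,-0.001,0,0,0,10],
  [-0.0075,0,-0.001,0,0,0,10],
  [-0.01,0,-0.001,0,0,0,10],
  [-0.01,0,-0.001,0,0,0,10],
])

```text
time: 14.03
tool_pos: [0.5758, -0.0083, 0.0797]
ee_rot: [-3.14, 0.105, 1.546]
wrist_force: [0.5, 3.3, 0.5]
width: 0.0237
finger_force: 30.0
```

Call:
servo_tool([
  [-0.0025,0,0,0,0,0,10],
  [-0.005,0,0,0,0,0,10],
  [-0.0075,0,0,0,0,0,10],
  [-0.01,0,0,0,0,0,10],
  [-0.0125,0,0,0,0,0,10],
  [-0.015,0,0,0,0,0,10],
  [-0.015,0,0,0,0,0,10],
])

```text
time: 14.62
tool_pos: [0.5757, -0.0099, 0.0798]
ee_rot: [-3.14, 0.105, 1.545]
wrist_force: [0.8, 3.3, 0.4]
width: 0.0235
finger_force: 30.0
```

Call:
servo_tool([
  [-0.0025,0,0,0,0,0,10],
  [-0.005,0,0,0,0,0,10],
  [-0.0075,0,0,0,0,0,10],
  [-0.01,0,0,0,0,0,10],
  [-0.0125,0,0,0,0,0,10],
  [-0.015,0,0,0,0,0,10],
  [-0.015,0,0,0,0,0,10],
])

```text
time: 15.2
tool_pos: [0.5757, -0.0115, 0.08]
ee_rot: [-3.14, 0.106, 1.545]
wrist_force: [0.1, 2.6, 0.4]
width: 0.024
finger_force: 30.0
```

Call:
servo_tool([
  [-0.0025,0,0,0,0,0,10],
  [-0.005,0,0,0,0,0,10],
  [-0.0075,0,0,0,0,0,10],
  [-0.01,0,0,0,0,0,10],
  [-0.0125,0,0,0,0,0,10],
  [-0.015,0,0,0,0,0,10],
  [-0.015,0,0,0,0,0,10],
])

```text
time: 15.78
tool_pos: [0.5757, -0.013, 0.0801]
ee_rot: [-3.14, 0.106, 1.545]
wrist_force: [-0.1, 2.7, -0.1]
width: 0.0239
finger_force: 30.0
```

Call:
servo_tool([
  [-0.0025,0,0,0,0,0,10],
  [-0.005,0,0,0,0,0,10],
  [-0.0075,0,0,0,0,0,10],
  [-0.01,0,0,0,0,0,10],
  [-0.0125,0,0,0,0,0,10],
  [-0.015,0,0,0,0,0,10],
  [-0.015,0,0,0,0,0,10],
])

```text
time: 16.37
tool_pos: [0.5756, -0.0135, 0.0803]
ee_rot: [-3.14, 0.104, 1.546]
wrist_force: [0.4, 5.5, -0.6]
width: 0.0237
finger_force: 30.0
```

Call:
servo_tool([
  [-0.002,0,0,0,0,0,10],
  [-0.004,0,0,0,0,0,10],
  [-0.006,0,0,0,0,0,10],
  [-0.008,0,0,0,0,0,10],
  [-0.01,0,0,0,0,0,10],
  [-0.01,0,0,0,0,0,10],
])

```text
time: 16.87
tool_pos: [0.5756, -0.0139, 0.0804]
ee_rot: [-3.14, 0.103, 1.546]
wrist_force: [-0.2, 7.2, -0.2]
width: 0.0238
finger_force: 30.0
```

Call:
servo_tool([
  [-0.002,0,0,0,0,0,10],
  [-0.004,0,0,0,0,0,10],
  [-0.006,0,0,0,0,0,10],
  [-0.008,0,0,0,0,0,10],
  [-0.01,0,0,0,0,0,10],
  [-0.01,0,0,0,0,0,10],
  [-0.01,0,0,0,0,0,10],
])

```text
time: 17.45
tool_pos: [0.5756, -0.0142, 0.0806]
ee_rot: [-3.14, 0.102, 1.546]
wrist_force: [-0.2, 5.9, 0.4]
width: 0.0238
finger_force: 30.0
```

Call:
servo_tool([
  [-0.002,0,0,0,0,0,10],
  [-0.004,0,0,0,0,0,10],
  [-0.006,0,0,0,0,0,10],
  [-0.008,0,0,0,0,0,10],
  [-0.01,0,0,0,0,0,10],
  [-0.01,0,0,0,0,0,10],
  [-0.01,0,0,0,0,0,10],
])

```text
time: 18.03
tool_pos: [0.5756, -0.0146, 0.0807]
ee_rot: [-3.14, 0.1, 1.546]
wrist_force: [-0.1, 10.3, 1.2]
width: 0.0237
finger_force: 30.0
```

Call:
servo_tool([
  [0,0,0,0,0,0,10],
  [0,0,0,0,0,0,10],
  [0,0,0,0,0,0,10],
])

```text
time: 18.28
tool_pos: [0.5756, -0.0146, 0.0807]
ee_rot: [-3.14, 0.1, 1.546]
wrist_force: [0.2, 9.3, 1.2]
width: 0.0241
finger_force: 30.0
```

Call:
servo_tool([
  [0,0,0,0,0,0,10],
  [0,0,0,0,0,0,10],
  [0,0,0,0,0,0,10],
])

```text
time: 18.53
tool_pos: [0.5756, -0.0146, 0.0807]
ee_rot: [-3.14, 0.1, 1.546]
wrist_force: [-0.9, 10.0, 0.0]
width: 0.0239
finger_force: 30.0
```

Call:
servo_tool([
  [0,0,0,0,0,0,10],
  [0,0,0,0,0,0,10],
  [0,0,0,0,0,0,10],
])

```text
time: 18.78
tool_pos: [0.5756, -0.0146, 0.0807]
ee_rot: [-3.14, 0.1, 1.546]
wrist_force: [0.2, 9.4, 0.8]
width: 0.024
finger_force: 30.0
```

Call:
servo_tool([
  [0,0,0,0,0,0,30],
  [0,0,0,0,0,0,40],
  [0,0,0,0,0,0,50],
  [0,0,0,0,0,0,50],
  [0,0,0,0,0,0,50],
])

```text
time: 19.2
tool_pos: [0.5755, -0.0181, 0.0807]
ee_rot: [-3.14, 0.106, 1.545]
wrist_force: [0.1, 0.1, -0.2]
width: 0.0494
finger_force: 0.0
```

Call:
servo_tool([
  [0.02,0,-0.05,0,0,0,50],
  [0.02,0,-0.2,0,0,0,50],
  [0.02,0,-0.4,0,0,0,50],
  [0.02,0,-0.7,0,0,0,50],
  [0.02,0,-1,0,0,0,50],
  [0.02,0,-1,0,0,0,50],
])

```text
time: 19.7
tool_pos: [0.5795, -0.0047, 0.188]
ee_rot: [3.129, 0.106, 1.544]
wrist_force: [1.0, -0.1, 1.9]
width: 0.0502
finger_force: 0.0
```

Run:
```python
from h import *
o=addwrist();print(o['tool_pos'],o['ee_rot'],o['wrist_force'],o['width'])
a=robot.snapshot('wrist');cv2.imwrite('pics/w4.png',a[...,::-1])
b=robot.snapshot('side');cv2.imwrite('pics/s4.png',b[...,::-1])
print([(round(d['conf'],2),np.round(d['extent'],1).tolist()) for d in robot.find_in('gate_lever','side')])
cv2.imwrite('pics/s4c.png',cv2.resize(b[150:290,180:360,::-1],None,fx=3.5,fy=3.5,interpolation=3))
```

```text
[ 0.57946241 -0.00466169  0.18804225] [3.12942935 0.10599507 1.54447811] [ 0.9963296  -0.14613086  1.8722357 ] 0.05020572154725339
[(0.76, [261.9, 213.4, 83.8, 55.9])]
```

View pics/s4c.png

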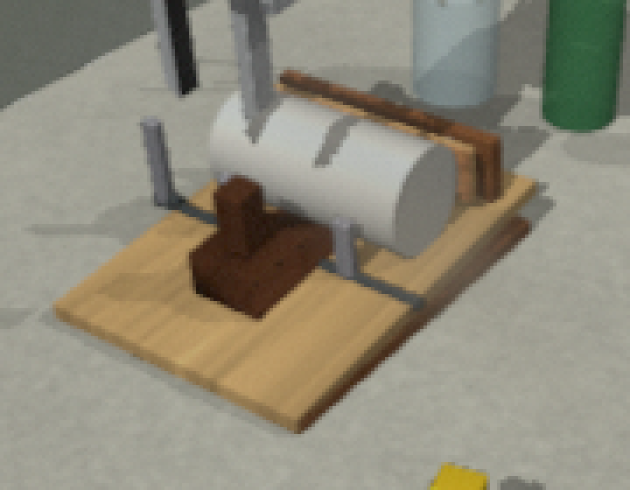

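Run:
```python
from h import *
o=robot.get_obs();print(o['tool_pos'],o['ee_rot'],inv(o['tool_pos']),'lever',inv([.6923,-.062,.0947]),delta(sl(.035,.120,.072),RT,o), 'chock',inv([.5756,-.0146,.0807]))
```

```text
[ 0.57597731 -0.00482524  0.1798941 ] [-3.14061128  0.1055145   1.54551684] [-0.04551518  0.00140493  0.15751461] lever [-0.00052485  0.11914661  0.06712257] (array([-0.8047,  1.1866,  0.8546]), array([-0.0006,  0.0005,  0.0001])) chock [-0.04615616  0.00127679  0.05784149]
```

Call:
servo_tool([
  [0,0.3,0,0,0,0,0],
  [0,0.65,0,0,0,0,0],
  [-0.2,1,0,0,0,0,0],
  [-0.5,1,0,0,0,0,0],
  [-0.8,1,0,0,0,0,0],
  [-0.8,1,0,0,0,0,0],
])

```text
time: 20.35
tool_pos: [0.6732, -0.0926, 0.1846]
ee_rot: [-3.135, 0.108, 1.54]
wrist_force: [1.0, 1.8, 0.0]
width: 0.0133
finger_force: 0.0
```

Call:
servo_tool([
  [0,0.19,0,0,0,0,0],
  [0,0.19,0.3,0,0,0,0],
  [0,0.19,0.6,0,0,0,0],
  [0,0.19,0.85,0,0,0,0],
  [0,0.19,0.85,0,0,0,0],
  [0,0.19,0.85,0,0,0,0],
])

```text
time: 20.85
tool_pos: [0.6903, -0.0957, 0.0997]
ee_rot: [-3.133, 0.104, 1.546]
wrist_force: [-0.6, 0.4, 1.6]
width: 0.0002
finger_force: 0.0
```

Run:
```python
from h import *
o=robot.get_obs();print(o['tool_pos'],o['ee_rot'],o['wrist_force'],o['width'],inv(o['tool_pos']))
b=robot.snapshot('side');a=robot.snapshot('top')
cv2.imwrite('pics/m5.png',np.hstack([cv2.resize(b[140:290,200:350,::-1],(400,400),interpolation=3),cv2.resize(a[110:260,220:370,::-1],(400,400),interpolation=3)]))
```

```text
[ 0.69034383 -0.09574547  0.09965428] [-3.13253033  0.104083    1.54613884] [-0.60341295  0.39430468  1.64829346] 0.00022349198440780877 [0.0335923  0.11805089 0.06851828]
```

View pics/m5.png

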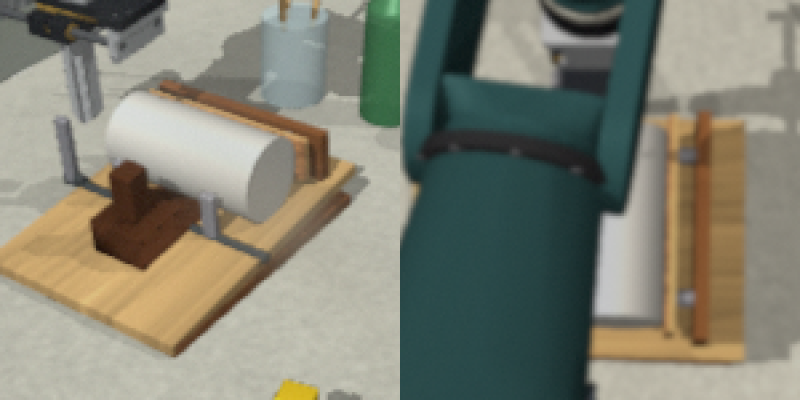

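Call:
servo_tool([
  [0.1,0,0,0,0,0,0],
  [0.18,0,0,0,0,0,0],
  [0.23,0,0,0,0,0,0],
  [0.29,0,0,0,0,0,0],
  [0.36,0,0,0,0,0,0],
  [0.43,0,0.02,0,0,0,0],
  [0.5,0,0.04,0,0,0,0],
  [0.56,0,0.085,0,0,0,0],
  [0.62,0,0.13,0,0,0,0],
  [0.665,0,0.19,0,0,0,0],
  [0.71,0,0.25,0,0,0,0],
  [0.71,0,0.25,0,0,0,0],
])

```text
time: 21.95
tool_pos: [0.693, -0.027, 0.0685]
ee_rot: [-3.136, 0.104, 1.547]
wrist_force: [0.7, -0.2, -0.6]
width: 0.0004
finger_force: 0.2
```

Run:
```python
from h import *
o=robot.get_obs();print(o['tool_pos'],o['ee_rot'],o['wrist_force'],o['width'],inv(o['tool_pos']))
b=robot.snapshot('side')
cv2.imwrite('pics/m6.png',cv2.resize(b[140:290,200:350,::-1],(500,500),interpolation=3))
```

```text
[ 0.69303088 -0.02701208  0.06852149] [-3.1360253   0.10432068  1.54696723] [ 0.74008904 -0.20101361 -0.62286608] 0.00040895485404506205 [-0.03806473  0.1189858   0.04474546]
```

View pics/m6.png

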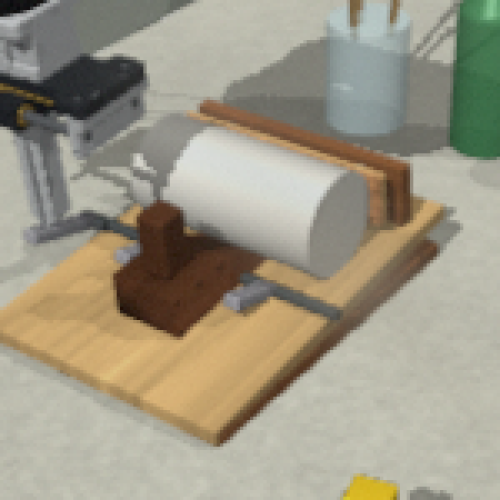

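Call:
servo_tool([
  [0.02,0,0.04,0,0,0,0],
  [0.035,0,0.08,0,0,0,0],
  [0.045,0,0.11,0,0,0,0],
  [0.045,0,0.13,0,0,0,0],
  [0.045,0,0.14,0,0,0,0],
  [0.045,0,0.14,0,0,0,0],
])

```text
time: 22.5
tool_pos: [0.6942, -0.0253, 0.0564]
ee_rot: [-3.14, 0.105, 1.546]
wrist_force: [-0.0, 0.3, 1.2]
width: 0.0003
finger_force: 0.0
```

Call:
servo_tool([
  [0,0,0.01,0,0,0,0],
  [0,0,0.015,0,0,0,0],
  [0,0,0.02,0,0,0,0],
  [0,0,0.02,0,0,0,0],
])

```text
time: 22.83
tool_pos: [0.6945, -0.0254, 0.055]
ee_rot: [-3.141, 0.105, 1.546]
wrist_force: [-0.4, 0.6, 1.3]
width: 0.0006
finger_force: 0.6
```

Call:
servo_tool([
  [0,0,0.01,0,0,0,0],
  [0,0,0.02,0,0,0,0],
  [0,0,0.03,0,0,0,0],
  [0,0,0.03,0,0,0,0],
])

```text
time: 23.17
tool_pos: [0.6947, -0.0255, 0.054]
ee_rot: [3.142, 0.105, 1.545]
wrist_force: [-3.0, 1.5, 7.3]
width: 0.0002
finger_force: 3.5
```

Call:
servo_tool([
  [0,0,0.008,0,0,0,0],
  [0,0,0.015,0,0,0,0],
  [0,0,0.015,0,0,0,0],
])

```text
time: 23.42
tool_pos: [0.6947, -0.0256, 0.0538]
ee_rot: [3.141, 0.105, 1.545]
wrist_force: [-4.6, 2.0, 11.1]
width: 0.0003
finger_force: 5.4
```

Hard stop reached; retreat upward and check.

Call:
servo_tool([
  [0,0,-0.05,0,0,0,0],
  [0,0,-0.3,0,0,0,0],
  [0,0,-0.6,0,0,0,0],
  [0,0,-1,0,0,0,0],
  [0,0,-1,0,0,0,0],
])

```text
time: 23.83
tool_pos: [0.6988, -0.0154, 0.1598]
ee_rot: [3.127, 0.106, 1.544]
wrist_force: [1.4, -0.7, 2.4]
width: 0.0002
finger_force: 0.0
```

Call:
servo_tool([
  [0.3,0,0,0,0,0,0],
  [0.6,0,0,0,0,0,0],
  [1,0,0,0,0,0,0],
  [1,0,0,0,0,0,0],
  [1,0,0,0,0,0,0],
  [1,0,0,0,0,0,0],
])

```text
time: 24.33
tool_pos: [0.6973, 0.0835, 0.1388]
ee_rot: [-3.14, 0.107, 1.546]
wrist_force: [0.1, -0.4, -1.4]
width: 0.0003
finger_force: 0.0
```

Run:
```python
from h import *
o=robot.get_obs();print(o['tool_pos'],o['wrist_force'],o['width'])
b=robot.snapshot('side')
a=robot.snapshot('top')
cv2.imwrite('pics/m7.png',np.hstack([cv2.resize(b[140:290,200:350,::-1],(400,400),interpolation=3),cv2.resize(a[110:260,220:370,::-1],(400,400),interpolation=3)]))
```

```text
[0.69730239 0.08349491 0.13877579] [ 0.06472645 -0.35314558 -1.42752769] 0.00025799381986345516
```

View pics/m7.png

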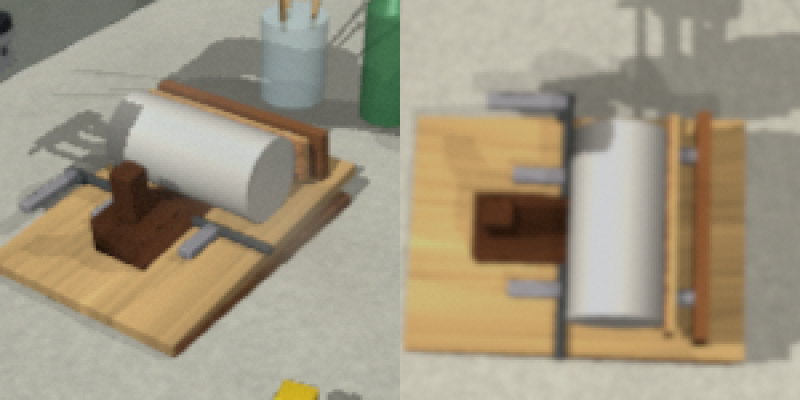

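The picture shows the gate folded flat (fingers at 538,175 and 535,290; lever at 525,102). The vase bears on the rail (column 668), and the chock is seated between the fingers.

```bash
python3 -c "
from bench import robot
print(robot.close_job())"
```

```text
the job is handed in; nothing more can be done
None
```

The job is handed in: the chock was pressed in at about 10 N (highest wrist reading while pushing 10.3 N) and released, the gate was then folded to its stop, and the last pictures show the chock alone holding the vase against the rail.

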